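# Gauge the plate gap of a casting cassette

## Robot

A 6-joint arm with a two-finger parallel gripper is mounted at the origin on a cart in front of the work surface, level with it; the furniture and walls round the work are solid. World frame = base frame: x ahead of the robot, y to its left, z up, the work surface at z = 0. Lengths are in m, angles in rad, forces in N, time in s.
With the tool pointing down it reaches from about 0.375 to 0.75 m from the base axis. Payload 9 kg.
Tool frame: the origin (TCP) lies midway between the tips of the shut fingers; the grasp point (between the pads) lies 19 mm behind it (hold_point_z is the distance from the TCP to the grasp point, in m); z points along the fingers, y is the direction in which the jaws open and shut (so a half turn about z gives the same grasp; the last joint's range is limited). The gripper opens to 85 mm and grips with 20 to 120 N. Pads are 22 mm wide; open, the fingers measure 114 mm over their backs; the gripper's body (76 mm by 85 mm) begins 54 mm behind the grasp point. The pads swing forward as they close: fully open they stand 13 mm farther back than shut.
Start: joints at [1.069, 0.104, 0.097, 1.564, 0, 1.353], TCP at [0.168, 0.576, 0.231] pointing down, gripper open.
Joint ranges: [-2.99, 2.99], [-0.84, 1.86], [-1.1, 1.16], [-1.84, 2.11], [-1.51, 1.56], [-3.14, 3.14]. Speed limits (rad/s): [2.22, 2.22, 2.57, 3.14, 3.14, 3.14].

## Interface

Orientations are given as a unit quaternion [w, x, y, z].
In Python, from cell import * gives the robot as it stands. The module is installed in compiled form; this text tells all that it offers.
- The arm moves only by the shell command python3 -m creep 'ROWS' [FORCE]. ROWS is JSON, one flat list of numbers, 7 for each row, row after row: the opening in per cent of the stroke, from 0 (shut) to 100 (fully open), then the shift along the tool's x, y, z in m, then the turn, a rotation vector about the tool's x, y, z in rad. A call has 1 to 8 rows; each row is the pose to reach, as a shift and turn from the pose commanded when the call began, along the tool's axes at that moment; what a row does not reach only later rows make up. A row lasts 1/12 s, in which the tool goes at most 41.7 mm and 7.16 degrees, less where a joint would pass 70% of its speed; a pose out of reach is approached as far as the arm can. A call with a gripper value outside its range is refused whole. The fingers move at their own pace and stop on an object; FORCE is the grip in N (left out, the last holds). Time passes only in rows, so rows that repeat a pose let the fingers close. It gives the time, the measured TCP pose, the force and the opening at its end, in the units of the state.
- get_state(): the state, without advancing time (a new reading comes with each control period).
- get_image(name): name is "scene" or "top" or "wrist"; returns the picture (420x560x3 uint8, red, green, blue); there is no depth.
- get_calibration(name): a dict with "fovy" (degrees; the focal length in pixels is half the picture's height over the tangent of half this angle, whatever the lens; pixels are square), "cx", "cy" (the principal point, pixels), "position" and "orientation" of the camera in the world. Camera axes: x right, y down, z forward; pixel columns grow to the right and rows downward; lengths in m; the calibration is good to about 2 mm. A picture is of the moment at which its call begins: read the wrist's pose just before it. get_calibration takes no time and is no camera call; for the wrist camera it gives the pose at the moment of the call.
- job_done(): hands the job in, once; it reports no verdict.
The state is a dict: "t": time; "joint_pos": joint angles; "joint_velocities": joint speeds; "tau": joint torques, N m; "tcp_pos": TCP position; "ee_rot": TCP orientation; "force": force on the tool from outside, world axes, zero at the start; "wrist_torque": the same for the moment, N m; "width": finger opening in m.
Only numpy, scipy, OpenCV 4.12 (cv2) and the standard library are available. Lean on these libraries where they do the work, as an engineer would, in place of code of your own. Each camera call takes 0.05 s, during which the arm holds its last target.

## Task

Take the taper gauge (the one with the flat grip and the wedge-shaped blade) from the tool block and slide its blade, upright, down between the two white plates of the casting stand until it drags snugly on both, so that the sprung front plate just gives a little; never force the plates wide apart. Finish while still gripping the gauge, held still and upright at that depth so that it can be read. Leave the setting bar, the vial, the dropper bottle and the brown bottle where they are.

Things in the scene. Friction and masses are not known exactly. Their poses are not given: they have to be found in the camera images.
- gauge_grip (a point): Centre of the taper gauge's grip, a black flat block 14 mm (gauge x) by 30 mm (y) by 45 mm (z). This point is 107.5 mm above the blade's tip and 22.5 mm above the grip's lower end. At the start the gauge stands upright (z up) in one of the two slots of the tool block (which one varies), the tip 50 mm down in the slot and 10 mm above the worktop.
- gauge_tip (a point): Centre of the lower end (tip) of the gauge's steel blade. The blade is 85 mm long (z, tip to grip) and 20 mm wide (y); its thickness (x) grows evenly from 2.5 mm at the tip to 11 mm at the grip, 0.1 mm per mm.
- bar_grip (a point): Centre of the round grip (24 mm diameter, 30 mm high) of the setting bar, the other tool in the tool block; steel blade 20 mm wide, 7 mm thick throughout. Not to be used or moved.
- tool_block: Grey block fixed to the worktop, 56 x 150 x 60 mm (x, y, z), origin under its centre. In its top two slots, 38 mm either side of the centre along y, 10.5 mm (x) by 23 mm (y), 50 mm deep; tools are drawn straight up.
- stand: Aluminium casting stand fixed to the worktop, base 150 x 116 mm, origin under its centre. On its two rods sits a cassette with two upright white ceramic plates; x runs across the gap from front plate to back plate, y along the plates. The whole cassette slides along x, up to 6 mm either way, with only 0.3 N of friction, so the gap centres itself on a blade.
- back_edge (a point): Back plate: middle of the upper edge of its flat inner face, 115 mm above the worktop. The plate is 72 mm long (y), its flat face runs 95 mm down from here. Above this edge a lip flares outward by 5 mm over 8 mm of height and guides a blade in; the plates end 123 mm above the worktop. Axes as the stand's.
- front_edge (a point): Front plate: the same point of the equal plate opposite, toward the stand's -x. The horizontal distance to point back_edge is the gap, 5.0 to 7.5 mm at rest (set anew each time); its middle is midway between the two points. The gauge first touches both plates with its tip 25 to 50 mm below this edge, according to the gap.
- front_plate (a joint): How far the sprung front plate is pushed open (m): 0 at rest, at most 0.006. Its spring takes 1.5 N to start and 3 N more for each mm, so the drag grows gradually: a downward push of about 4 to 8 N on the gauge makes it snug. Snug means opened by 0.2 to 2.5 mm; over 3.5 mm is forced.
- vial_mid (a point): Centre of a dark vial with white cap, 33 mm wide, 73 mm high, loose, a bystander.
- dropper_mid (a point): Centre of a small dropper bottle with white cap, 25 mm wide, 66 mm high, loose, a bystander.
- bottle_mid (a point): Centre of a brown reagent bottle with a blue cap, 48 mm wide, 99 mm high, loose, a bystander.
- gauge: The taper gauge as a whole, loose, 50 to 100 g; its origin is the centre of the tip (same point as point gauge_tip).

How it is judged:
By the outcome, as a careful person would: the job done as asked, in the order asked, and still so for the second after the job is handed in, while the arm keeps its last pose, push and grip.
It also fails if it takes over 43 s, if anything falls off the work surface, if the arm or the gripper's body presses on something with over 40 N, if the wrist force passes 120 N, or if a joint passes its speed limit or range.

## Working session

There is one attempt and no reset: what is moved stays moved. The work goes in short steps, Python scripts to look and compute and a shell command to move; the robot and the scene stay as the last step left them, time stands still between calls to the robot, and variables do not carry over. Pictures are saved under pics/ and viewed, and the job is handed in when it is done.

```bash
mkdir -p pics; python3 - <<'E'
from cell import *
import cv2
s=get_state();print(s)
for n in ["scene","top","wrist"]:
    print(n,get_calibration(n))
    cv2.imwrite(f"pics/{n}0.png",get_image(n)[:,:,::-1])
E
```

```text
{'t': 0.0, 'joint_pos': array([ 1.06929521e+00,  1.04731980e-01,  9.64728653e-02,  1.56386002e+00,
       -1.04565655e-05,  1.35311844e+00]), 'joint_velocities': array([ 0.00107152, -0.000312  ,  0.00088526, -0.00190731,  0.0001165 ,
       -0.00114427]), 'tau': array([ 8.02979011e-04, -5.56933200e+01,  5.03645861e+01,  1.72504928e-02,
       -2.71727904e-04, -1.56162422e-06]), 'tcp_pos': array([0.16784203, 0.57571609, 0.23050515]), 'ee_rot': array([-2.27847307e-04,  1.41435732e-01,  9.89947219e-01, -6.20940551e-04]), 'force': array([-0.4236103 ,  0.54978753, -0.00220228]), 'wrist_torque': array([ 0.02996083, -0.03020175, -0.00086137]), 'width': 0.08558147742815897}
scene {'fovy': 54.92554358186304, 'cx': 283.9418343562076, 'cy': 209.4945806820725, 'position': array([ 0.08692675, -0.59608604,  0.52571773]), 'orientation': array([-0.46895456,  0.82440173, -0.28151548,  0.14557625])}
top {'fovy': 42.680009647751675, 'cx': 279.51750686192844, 'cy': 215.12516208914505, 'position': array([ 0.32425854, -0.00361844,  1.34998742]), 'orientation': array([-0.04756659,  0.71049648, -0.69950968,  0.06015287])}
wrist {'fovy': 70.40716608914106, 'cx': 282.9828650704445, 'cy': 215.93462724768133, 'position': array([0.09095842, 0.598975  , 0.37315015]), 'orientation': array([0.12838895, 0.78964544, 0.59242064, 0.09494286])}
```

View pics/scene0.png

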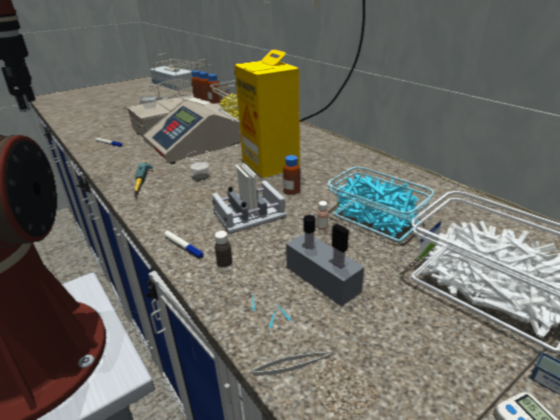

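View pics/top0.png

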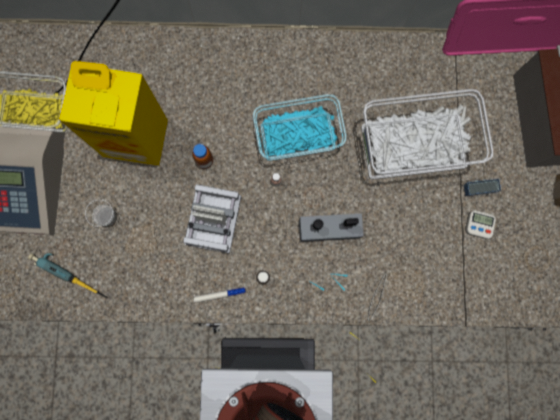

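View pics/wrist0.png

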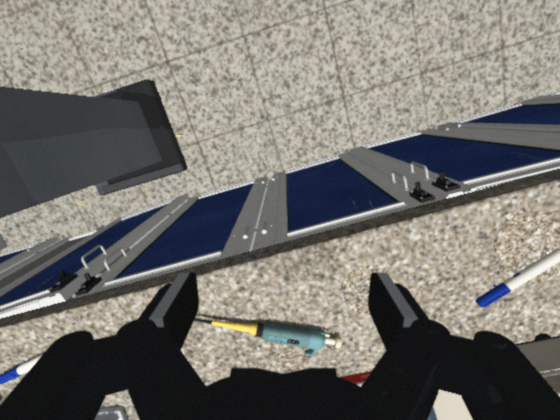

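```bash
python3 - <<'E'
import cv2
t=cv2.imread("pics/top0.png");s=cv2.imread("pics/scene0.png")
cv2.imwrite("pics/topc.png",cv2.resize(t[165:265,175:375],None,fx=4,fy=4,interpolation=cv2.INTER_CUBIC))
cv2.imwrite("pics/scec.png",cv2.resize(s[150:310,200:380],None,fx=3.7,fy=3.7,interpolation=cv2.INTER_CUBIC))
E
```

```text
(no output)
```

View pics/topc.png

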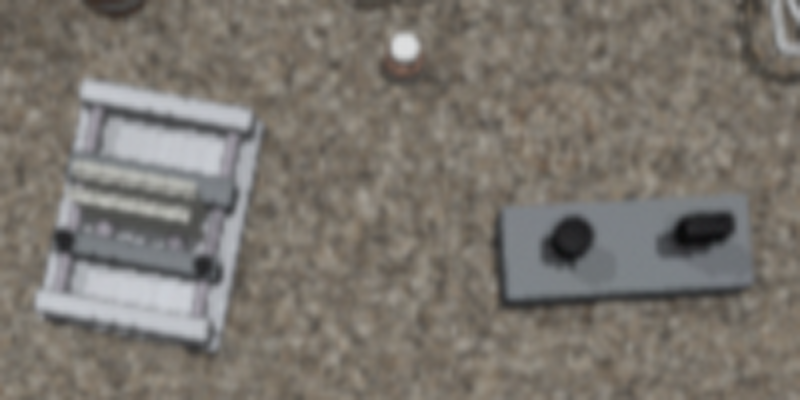

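View pics/scec.png

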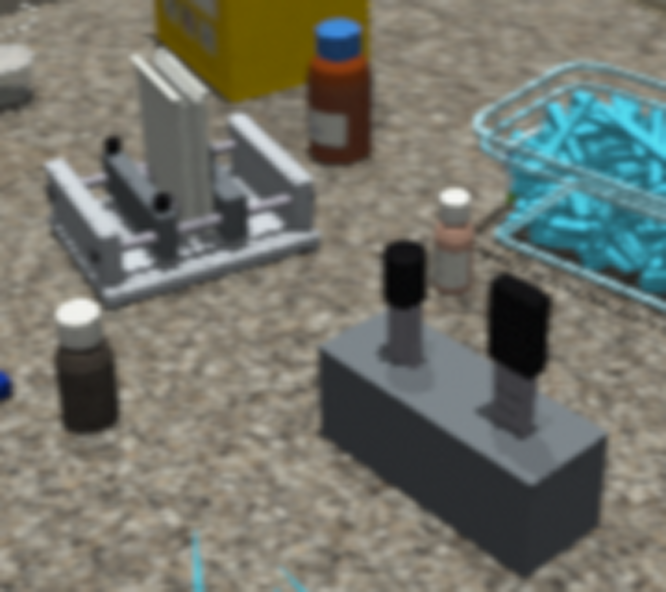

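```bash
cat > h.py <<'E'
from cell import *
import numpy as np, cv2
from scipy.spatial.transform import Rotation as R
def rot(q): return R.from_quat([q[1],q[2],q[3],q[0]])
def px(cal,uv,z):
    f=210/np.tan(np.radians(cal["fovy"]/2))
    d=rot(cal["orientation"]).apply([(uv[0]-cal["cx"])/f,(uv[1]-cal["cy"])/f,1]);p=cal["position"]
    return p+d*(z-p[2])/d[2]
def proj(cal,P):
    f=210/np.tan(np.radians(cal["fovy"]/2))
    q=rot(cal["orientation"]).inv().apply(np.asarray(P)-cal["position"])
    return np.stack([cal["cx"]+f*q[...,0]/q[...,2],cal["cy"]+f*q[...,1]/q[...,2]],-1)
def pose():
    s=get_state(); return np.array(s["tcp_pos"]),rot(s["ee_rot"]),s
def to(target,yaw=None):
    """tool-frame shift/rotvec from measured pose to world target, tool down, tool y axis at world yaw"""
    p,r,s=pose()
    d=r.inv().apply(np.asarray(target)-p)
    out=[d]
    if yaw is not None:
        best=None
        for k in (0,np.pi):
            y=np.array([np.cos(yaw+k),np.sin(yaw+k),0]);z=np.array([0,0,-1.]);x=np.cross(y,z)
            rv=(r.inv()*R.from_matrix(np.stack([x,y,z],1))).as_rotvec()
            if best is None or np.linalg.norm(rv)<np.linalg.norm(best): best=rv
        out.append(best)
    print("shift",np.round(d,4),"rv",np.round(best,4) if yaw is not None else None, "t",s["t"],"q",np.round(s["joint_pos"],2))
E
python3 - <<'E'
from h import *
c=get_calibration("top");s=get_calibration("scene")
T=lambda u,v,z:px(c,(175+u/4,165+v/4),z)
S=lambda u,v,z:px(s,(200+u/3.7,150+v/3.7),z)
for n,a in dict(b1=(503,208,.06),b2=(748,195,.06),b3=(752,287,.06),b4=(505,302,.06),grip=(706,229,.14),bar=(573,237,.125),
 bpl=(75,165,.123),bpr=(197,187,.123),fpl=(78,196,.123),fpr=(189,215,.123),vial=(353,450,.073),drop=(405,46,.066)).items(): print("T",n,T(*a).round(4))
for n,a in dict(b1=(390,318,.06),b2=(607,436,.06),b3=(528,487,.06),b4=(320,348,.06),gript=(520,284,.14),gripb=(517,368,.095),bar=(405,250,.125),
  fpl=(138,58,.123),fpr=(180,103,.123),bpl=(160,53,.123),bpr=(208,98,.123)).items(): print("S",n,S(*a).round(4))
E
```

```text
T b1 [ 0.519  -0.0769  0.06  ]
T b2 [ 0.5295 -0.2262  0.06  ]
T b3 [ 0.4732 -0.2281  0.06  ]
T b4 [ 0.4617 -0.0786  0.06  ]
T grip [ 0.4968 -0.1882  0.14  ]
T bar [ 0.493  -0.1137  0.125 ]
T bpl [0.5304 0.1741 0.123 ]
T bpr [0.5187 0.1035 0.123 ]
T fpl [0.5123 0.1717 0.123 ]
T fpr [0.5023 0.1076 0.123 ]
T vial [0.3711 0.0113 0.073 ]
T drop [ 0.6171 -0.0158  0.066 ]
S b1 [ 0.5122 -0.0834  0.06  ]
S b2 [ 0.5304 -0.2254  0.06  ]
S b3 [ 0.4752 -0.2283  0.06  ]
S b4 [ 0.466  -0.0815  0.06  ]
S gript [ 0.5033 -0.1881  0.14  ]
S gripb [ 0.5008 -0.1918  0.095 ]
S bar [ 0.4963 -0.114   0.125 ]
S fpl [0.5136 0.1708 0.123 ]
S fpr [0.4997 0.0997 0.123 ]
S bpl [0.5284 0.1682 0.123 ]
S bpr [0.5165 0.0945 0.123 ]
```

```bash
python3 - <<'E'
from h import *
to([0.44,0.13,0.27],np.radians(-9))
E
```

```text
shift [-0.3861 -0.3518 -0.039 ] rv [-9.0000e-04  5.0000e-04  1.4441e+00] t 0.15 q [ 1.07  0.1   0.1   1.56 -0.    1.35]
```

```bash

python3 -m creep '[100,-0.19,-0.18,-0.039,0,0,0.72,100,-0.386,-0.352,-0.039,0,0,1.444,100,-0.386,-0.352,-0.039,0,0,1.444,100,-0.386,-0.352,-0.039,0,0,1.444,100,-0.386,-0.352,-0.039,0,0,1.444,100,-0.386,-0.352,-0.039,0,0,1.444,100,-0.386,-0.352,-0.039,0,0,1.444,100,-0.386,-0.352,-0.039,0,0,1.444]' 40
python3 - <<'E'
from h import *
to([0.44,0.13,0.27],np.radians(-9))
E
```

```text
t: 0.82
tcp_pos: [0.3411, 0.2905, 0.2574]
ee_rot: [0.0, 0.601, 0.799, 0.0]
force: [1.0, 0.6, 1.2]
width: 0.0857
shift [-0.1817  0.0505 -0.0127] rv [ 2.000e-04 -2.000e-04  4.384e-01] t 0.8167 q [ 0.41 -0.35 -0.28  1.65  0.    1.7 ]
```

```bash

python3 -m creep '[100,-0.18,0.05,-0.013,0,0,0.438,100,-0.18,0.05,-0.013,0,0,0.438,100,-0.18,0.05,-0.013,0,0,0.438,100,-0.18,0.05,-0.013,0,0,0.438,100,-0.18,0.05,-0.013,0,0,0.438,100,-0.18,0.05,-0.013,0,0,0.438,100,-0.18,0.05,-0.013,0,0,0.438]'
python3 - <<'E'
from h import *
c=get_calibration("wrist");print(c)
cv2.imwrite("pics/w1.png",get_image("wrist")[:,:,::-1])
for n,P in dict(front=[0.507,0.14,0.123],back=[.5245,.139,.123]).items(): print(n,proj(c,P))
to([0.44,0.13,0.27],np.radians(-9))
E
```

```text
t: 1.4
tcp_pos: [0.4399, 0.1328, 0.27]
ee_rot: [-0.0, 0.759, 0.651, -0.0]
force: [0.1, 0.5, 0.3]
width: 0.0858
{'fovy': 70.40716608914106, 'cx': 282.9828650704445, 'cy': 215.93462724768133, 'position': array([0.45282463, 0.2130417 , 0.41255814]), 'orientation': array([ 0.1591966 ,  0.98426258, -0.07575872, -0.01200946])}
front [348.14217192 185.01495854]
back [365.8955125  183.33732105]
shift [-0.0036  0.0011  0.0001] rv [-0.0008 -0.0002  0.0052] t 1.45 q [ 0.01 -0.31 -0.22  1.66  0.    1.73]
```

View pics/w1.png

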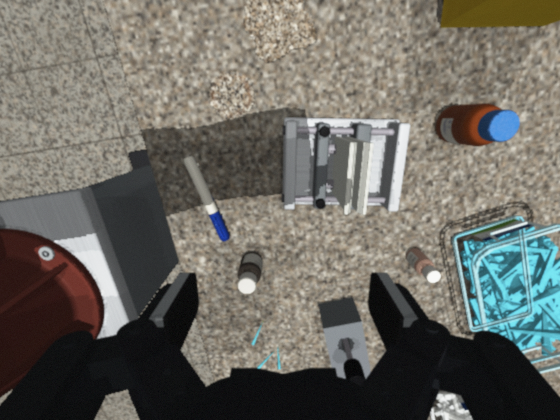

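```bash
python3 - <<'E'
import cv2
t=cv2.imread("pics/w1.png")
cv2.imwrite("pics/w1c.png",cv2.resize(t[110:220,275:415],None,fx=5.4,fy=5.4,interpolation=cv2.INTER_CUBIC))
E
```

```text
(no output)
```

View pics/w1c.png

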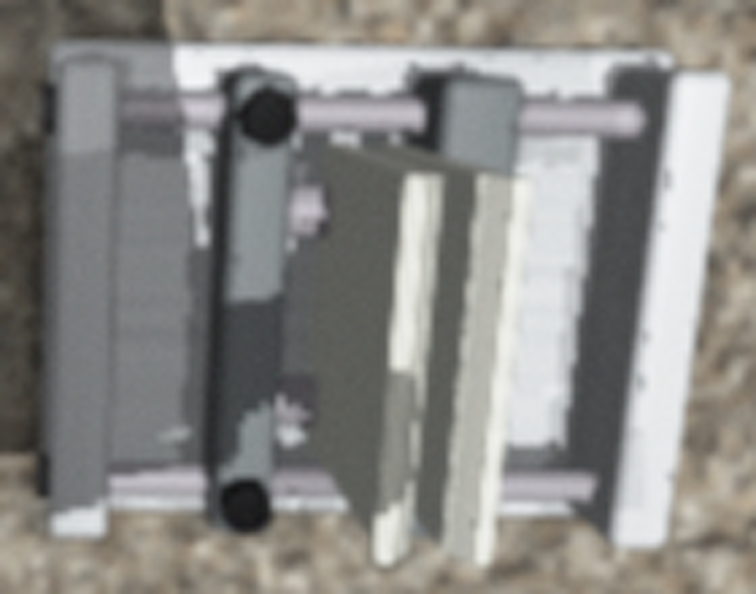

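```bash
python3 - <<'E'
from h import *
c=get_calibration("wrist")
W=lambda u,v,z:px(c,(275+u/5.4,110+v/5.4),z)
for n,a in dict(fi1=(440,177),fi2=(410,562),bi1=(508,177),bi2=(472,562),fo1=(407,177),fo2=(375,562),bo1=(528,177),bo2=(493,562)).items():print(n,W(*a,.123).round(4))
fi=W(440,177,.123)-W(410,562,.123);print(np.degrees(np.arctan2(fi[1],fi[0])))
fi=W(528,177,.123)-W(493,562,.123);print(np.degrees(np.arctan2(fi[1],fi[0])))
print(W(55,45,0),W(50,535,.06))
to([0.4985,-0.19,0.26],np.radians(4))
E
```

```text
fi1 [0.5178 0.1805 0.123 ]
fi2 [0.5069 0.1103 0.123 ]
bi1 [0.5296 0.1787 0.123 ]
bi2 [0.5185 0.1085 0.123 ]
fo1 [0.5121 0.1814 0.123 ]
fo2 [0.5003 0.1113 0.123 ]
bo1 [0.5331 0.1782 0.123 ]
bo2 [0.5224 0.1079 0.123 ]
81.17170873761135
81.39631136045924
[0.45509456 0.21195188 0.        ] [0.4376287  0.10678619 0.06      ]
shift [-0.311   0.1074  0.0099] rv [-0.0008 -0.0003 -0.2217] t 1.45 q [ 0.01 -0.31 -0.22  1.66  0.    1.73]
```

```bash

python3 -m creep '[100,-0.311,0.107,0.01,0,0,-0.222,100,-0.311,0.107,0.01,0,0,-0.222,100,-0.311,0.107,0.01,0,0,-0.222,100,-0.311,0.107,0.01,0,0,-0.222,100,-0.311,0.107,0.01,0,0,-0.222,100,-0.311,0.107,0.01,0,0,-0.222,100,-0.311,0.107,0.01,0,0,-0.222,100,-0.311,0.107,0.01,0,0,-0.222]'
python3 -m creep '[100,0,0,0,0,0,0,100,0,0,0,0,0,0,100,0,0,0,0,0,0]'
python3 - <<'E'
from h import *
c=get_calibration("wrist");print(c)
im=get_image("wrist")[:,:,::-1]
cv2.imwrite("pics/w2.png",im)
for P in ([0.4985,-0.1904,.14],[.4985,-.1904,.06]): print(proj(c,P))
to([0.4985,-0.19,0.26],np.radians(4))
E
```

```text
t: 2.12
tcp_pos: [0.4976, -0.1832, 0.2606]
ee_rot: [0.0, 0.681, 0.732, 0.0]
force: [0.7, -0.1, 1.4]
width: 0.0854
t: 2.37
tcp_pos: [0.4974, -0.1814, 0.2604]
ee_rot: [-0.0, 0.681, 0.732, 0.0]
force: [-0.6, 0.2, -0.2]
width: 0.0856
{'fovy': 70.40716608914106, 'cx': 282.9828650704445, 'cy': 215.93462724768133, 'position': array([ 0.49212082, -0.10049776,  0.40301698]), 'orientation': array([0.15928603, 0.98657398, 0.03554157, 0.00604483])}
[282.68915786 218.90057554]
[282.71148031 197.09093247]
shift [-0.009   0.0004  0.0007] rv [ 0.0001 -0.0004  0.0031] t 2.4167 q [-0.6  -0.1  -0.06  1.62  0.    0.9 ]
```

View pics/w2.png

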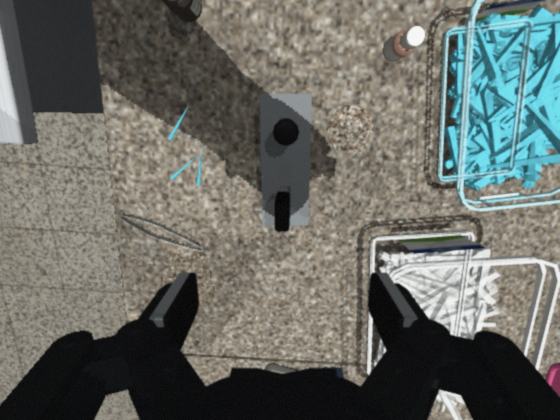

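```bash
python3 - <<'E'
import cv2
t=cv2.imread("pics/w2.png")
c=cv2.resize(t[85:240,235:335],None,fx=5,fy=5,interpolation=cv2.INTER_CUBIC)
cv2.imwrite("pics/w2c.png",cv2.convertScaleAbs(c[:,:],alpha=1.8,beta=10)[180:])
E
```

```text
(no output)
```

View pics/w2c.png

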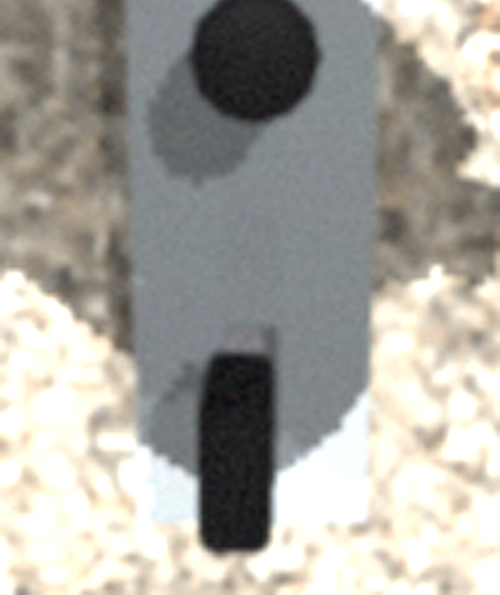

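```bash

python3 -m creep '[100,-0.009,0.001,0.0,0,0,0,100,-0.009,0.001,0.04,0,0,0,100,-0.009,0.001,0.08,0,0,0,100,-0.009,0.001,0.12,0,0,0,100,-0.009,0.001,0.15,0,0,0,100,-0.009,0.001,0.162,0,0,0,100,-0.009,0.001,0.162,0,0,0,100,-0.009,0.001,0.162,0,0,0]'
python3 - <<'E'
from h import *
c=get_calibration("wrist")
im=get_image("wrist")[:,:,::-1]
cv2.imwrite("pics/w3.png",im)
to([0.4985,-0.1904,0.0985],np.radians(4))
E
```

```text
t: 3.08
tcp_pos: [0.4994, -0.1915, 0.0998]
ee_rot: [0.0, 0.681, 0.732, 0.0]
force: [0.1, -0.1, 0.4]
width: 0.0857
shift [ 0.0018 -0.0015  0.0024] rv [0.0023 0.0018 0.0019] t 3.1333 q [-0.61 -0.08 -0.32  1.32  0.    0.89]
```

View pics/w3.png

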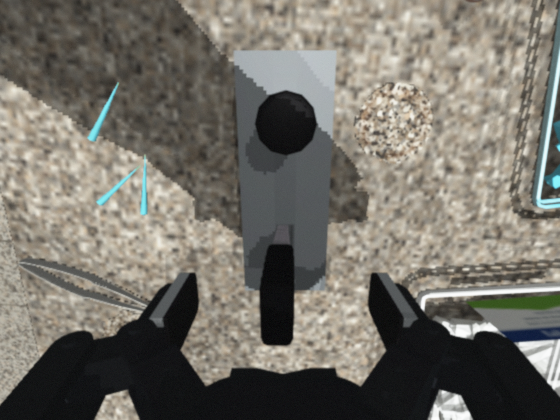

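```bash

python3 -m creep '[100,0.001,-0.002,0.002,0,0,0,60,0.001,-0.002,0.002,0,0,0,30,0.001,-0.002,0.002,0,0,0,0,0.001,-0.002,0.002,0,0,0,0,0.001,-0.002,0.002,0,0,0,0,0.001,-0.002,0.002,0,0,0,0,0.001,-0.002,0.002,0,0,0,0,0.001,-0.002,0.002,0,0,0]' 60
python3 -m creep '[0,0,0,0,0,0,0,0,0,0,0,0,0,0,0,0,0,0,0,0,0,0,0,0,0,0,0,0]'
python3 - <<'E'
from h import *
im=get_image("wrist")[:,:,::-1]
cv2.imwrite("pics/w4.png",im)
to([0.4985,-0.1904,0.0985],np.radians(4));print(get_state())
E
```

```text
t: 3.8
tcp_pos: [0.4978, -0.1908, 0.0968]
ee_rot: [0.001, 0.681, 0.732, 0.001]
force: [5.5, 1.0, -0.9]
width: 0.0132
t: 4.13
tcp_pos: [0.4978, -0.1908, 0.0968]
ee_rot: [0.001, 0.681, 0.732, 0.001]
force: [5.8, 1.1, -1.0]
width: 0.0133
shift [ 0.0004  0.0007 -0.0017] rv [0.0021 0.0002 0.0014] t 4.1833 q [-0.61 -0.08 -0.34  1.32  0.    0.89]
{'t': 4.1833, 'joint_pos': array([-6.12304279e-01, -8.34456278e-02, -3.35788637e-01,  1.31674730e+00,
        1.16244335e-03,  8.87231821e-01]), 'joint_velocities': array([ 0.00035784, -0.00131819,  0.00099111,  0.00066526, -0.00012121,
       -0.00081364]), 'tau': array([-1.34499304e+00, -4.49749231e+01,  4.78601217e+01,  1.94188222e+00,
       -1.23425927e+00, -6.83023522e-03]), 'tcp_pos': array([ 0.49781265, -0.19083788,  0.09684484]), 'ee_rot': array([7.65316502e-04, 6.81468300e-01, 7.31846904e-01, 6.92627458e-04]), 'force': array([ 5.57266529,  1.43518557, -0.53376984]), 'wrist_torque': array([ 0.13247339, -1.36684193, -0.01464728]), 'width': 0.013284639587083036}
```

View pics/w4.png

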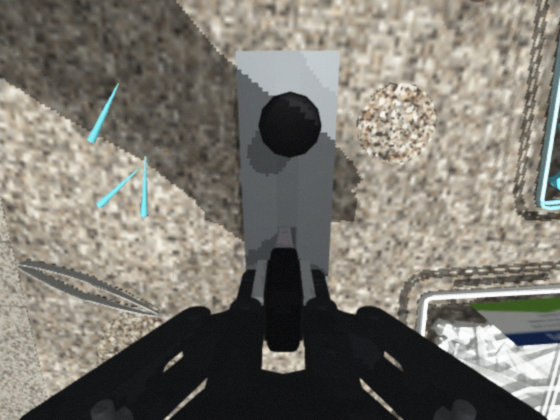

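```bash

python3 -m creep '[0,0,0.001,0,0,0,0,0,0,0.0015,0,0,0,0,0,0,0.0015,0,0,0,0]'
python3 -m creep '[0,0,0,-0.005,0,0,0,0,0,0,-0.012,0,0,0,0,0,0,-0.02,0,0,0,0,0,0,-0.03,0,0,0,0,0,0,-0.045,0,0,0]'
python3 -m creep '[0,0,0,-0.03,0,0,0,0,0,0,-0.06,0,0,0,0,0,0,-0.09,0,0,0,0,0,0,-0.12,0,0,0,0,0,0,-0.12,0,0,0,0,0,0,-0.12,0,0,0]'
python3 - <<'E'
from h import *
im=get_image("wrist")[:,:,::-1]
cv2.imwrite("pics/w5.png",im)
im=get_image("scene")[:,:,::-1]
cv2.imwrite("pics/s5.png",im)
to([0.5182,0.1444,0.27],np.radians(-8.7));print(get_state()["wrist_torque"],pose()[1].as_matrix())
E
```

```text
t: 4.43
tcp_pos: [0.4983, -0.1908, 0.0967]
ee_rot: [-0.0, 0.682, 0.732, -0.0]
force: [0.4, 0.6, 3.4]
width: 0.0131
t: 4.85
tcp_pos: [0.4978, -0.1904, 0.1418]
ee_rot: [-0.001, 0.682, 0.732, -0.0]
force: [-0.1, -0.1, -2.3]
width: 0.0134
t: 5.35
tcp_pos: [0.4992, -0.1913, 0.2642]
ee_rot: [0.002, 0.682, 0.732, 0.0]
force: [-0.4, -0.3, -1.9]
width: 0.0133
shift [ 0.3327  0.0437 -0.0088] rv [-0.0006 -0.0004  0.2228] t 5.45 q [-0.61 -0.09 -0.04  1.62  0.    0.89]
[ 0.02275792  0.0291419  -0.01224892] [[-7.08684353e-02  9.97485525e-01 -5.40969370e-04]
 [ 9.97485570e-01  7.08686621e-02  4.12202029e-04]
 [ 4.49503333e-04 -5.10397027e-04 -9.99999769e-01]]
```

View pics/w5.png

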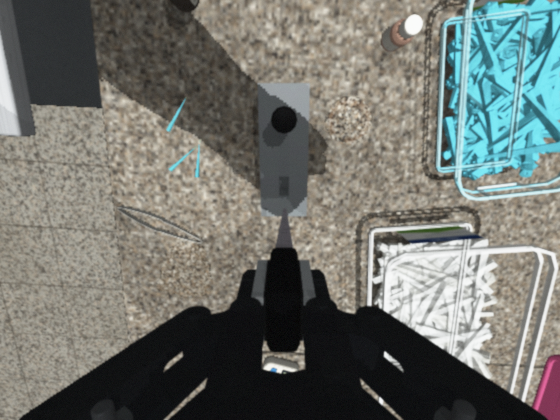

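View pics/s5.png

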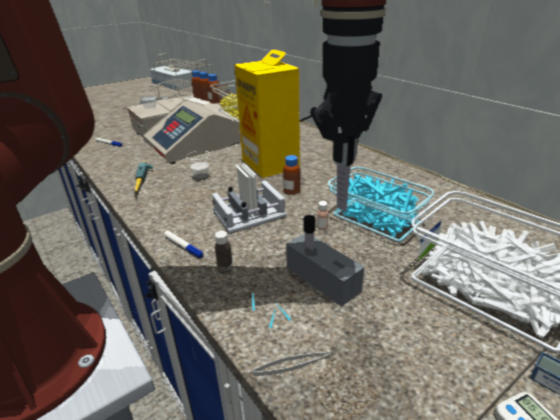

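```bash

python3 -m creep '[0,0.035,0.005,-0.008,0,0,0.05,0,0.07,0.01,-0.008,0,0,0.1,0,0.11,0.015,-0.008,0,0,0.15,0,0.15,0.02,-0.008,0,0,0.2,0,0.19,0.025,-0.008,0,0,0.223,0,0.23,0.03,-0.008,0,0,0.223,0,0.265,0.036,-0.008,0,0,0.223,0,0.295,0.04,-0.008,0,0,0.223]'
python3 -m creep '[0,0.02,0.002,0,0,0,0,0,0.036,0.003,0,0,0,0,0,0.036,0.003,0,0,0,0,0,0.036,0.003,0,0,0,0]'
python3 - <<'E'
from h import *
cw=get_calibration("wrist")
im=get_image("wrist")[:,:,::-1]
cv2.imwrite("pics/w6.png",im)
cv2.imwrite("pics/w6c.png",cv2.resize(im[60:270,200:400],None,fx=2.8,fy=2.8,interpolation=cv2.INTER_CUBIC))
im=get_image("scene")[:,:,::-1]
cv2.imwrite("pics/s6.png",cv2.resize(im[80:240,190:310],None,fx=3.7,fy=3.7,interpolation=cv2.INTER_CUBIC))
im=get_image("top")[:,:,::-1]
to([0.5182,0.1444,0.27],np.radians(-8.7));print(cw)
p,r,s=pose();tip=p+[0,0,-.0885];print(p,tip,proj(cw,tip),proj(get_calibration("scene"),tip), s["force"])
E
```

```text
t: 6.12
tcp_pos: [0.5164, 0.1089, 0.2681]
ee_rot: [-0.001, 0.758, 0.652, -0.001]
force: [0.4, -0.5, -0.7]
width: 0.0132
t: 6.45
tcp_pos: [0.525, 0.142, 0.2681]
ee_rot: [-0.001, 0.758, 0.652, -0.001]
force: [-0.5, -0.1, -1.9]
width: 0.0136
shift [ 0.0026 -0.0078 -0.0011] rv [-0.0011  0.0004 -0.0011] t 6.6 q [ 0.02 -0.05  0.01  1.63 -0.    1.74]
{'fovy': 70.40716608914106, 'cx': 282.9828650704445, 'cy': 215.93462724768133, 'position': array([0.53801611, 0.22232619, 0.41056779]), 'orientation': array([ 0.15950228,  0.98433376, -0.07407221, -0.01262459])}
[0.52546929 0.14066586 0.26893465] [0.52546929 0.14066586 0.18043465] [283.12103039 222.86857275] [246.68324668 145.35088418] [-0.21245423 -0.20159142 -1.12080343]
```

View pics/w6c.png

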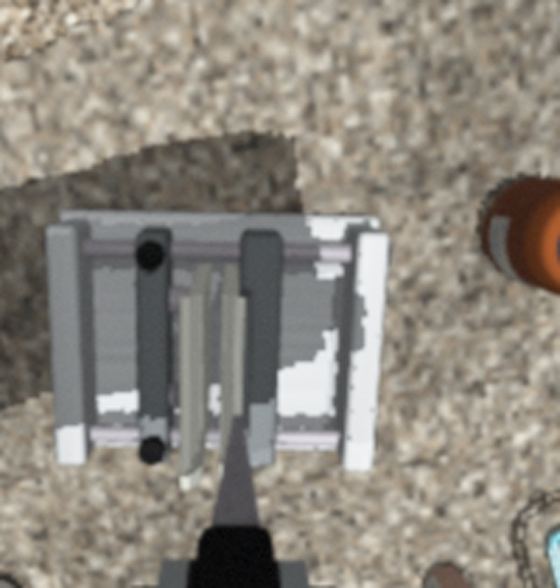

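View pics/s6.png

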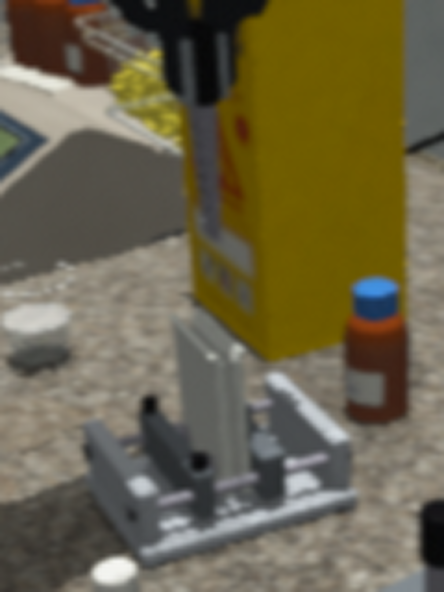

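```bash
python3 - <<'E'
from h import *
cw=get_calibration("wrist")
im=cv2.imread("pics/w6.png")
cv2.imwrite("pics/w6d.png",cv2.resize(im[145:240,245:305],None,fx=6.3,fy=6.3,interpolation=cv2.INTER_CUBIC))
for uv in ((214,300),(213,380),(213,470)):
  print(px(cw,(200+uv[0]/2.8,60+uv[1]/2.8),.123).round(4))
E
```

```text
[0.5252 0.1763 0.123 ]
[0.5203 0.1482 0.123 ]
[0.5148 0.1144 0.123 ]
```

View pics/w6d.png

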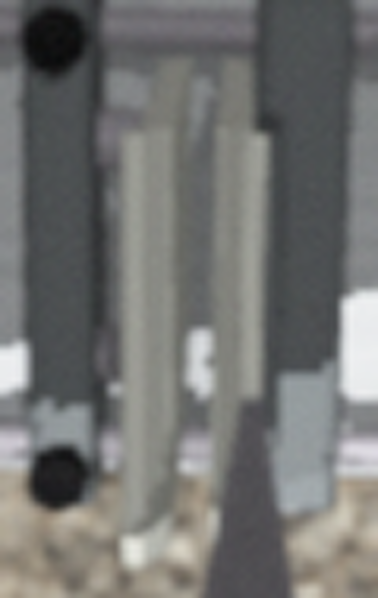

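```bash

python3 -m creep '[0,0.001,-0.004,0,0,0,0,0,0.003,-0.008,0,0,0,0,0,0.003,-0.008,0.02,0,0,0,0,0.003,-0.008,0.04,0,0,0,0,0.003,-0.008,0.046,0,0,0,0,0.003,-0.008,0.046,0,0,0,0,0.003,-0.008,0.046,0,0,0]'
python3 - <<'E'
from h import *
cw=get_calibration("wrist")
im=get_image("wrist")[:,:,::-1]
cv2.imwrite("pics/w7c.png",cv2.resize(im[110:270,210:350],None,fx=3.7,fy=3.7,interpolation=cv2.INTER_CUBIC))
im=get_image("scene")[:,:,::-1]
cv2.imwrite("pics/s7.png",cv2.resize(im[120:240,200:300],None,fx=4.8,fy=4.8,interpolation=cv2.INTER_CUBIC))
to([0.5182,0.1444,0.27],np.radians(-8.7))
p,r,s=pose();tip=p+[0,0,-.0885];print(p,tip, s["force"],s["wrist_torque"])
E
```

```text
t: 7.18
tcp_pos: [0.5181, 0.1456, 0.2241]
ee_rot: [-0.0, 0.759, 0.651, 0.0]
force: [0.1, 0.8, -0.2]
width: 0.0131
shift [-0.0013 -0.0003 -0.0451] rv [ 0.0017 -0.0004 -0.0003] t 7.2833 q [ 0.03 -0.09 -0.11  1.55  0.    1.75]
[0.51881068 0.14566162 0.22494284] [0.51881068 0.14566162 0.13644284] [-0.63172526 -0.32848831 -0.64584447] [-0.09493338 -0.02057918  0.02293673]
```

View pics/w7c.png

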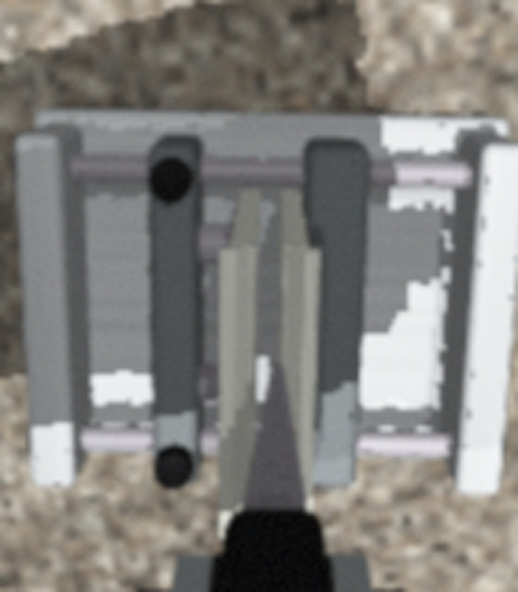

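View pics/s7.png

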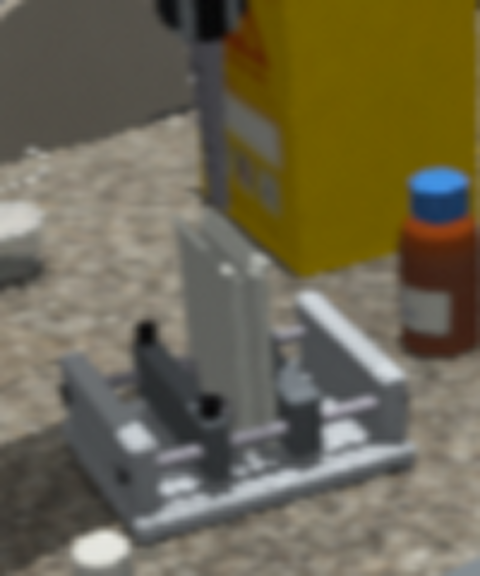

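```bash

python3 -m creep '[0,0,-0.0005,0.006,0,0,0,0,0,-0.0005,0.012,0,0,0,0,0,-0.0005,0.018,0,0,0,0,0,-0.0005,0.024,0,0,0,0,0,-0.0005,0.03,0,0,0,0,0,-0.0005,0.036,0,0,0,0,0,-0.0005,0.036,0,0,0]'
python3 -m creep '[0,0,0,0.004,0,0,0,0,0,0,0.008,0,0,0,0,0,0,0.010,0,0,0,0,0,0,0.010,0,0,0]'
python3 - <<'E'
from h import *
im=get_image("wrist")[:,:,::-1]
cv2.imwrite("pics/w8c.png",cv2.resize(im[110:270,210:350],None,fx=3.7,fy=3.7,interpolation=cv2.INTER_CUBIC))
im=get_image("scene")[:,:,::-1]
cv2.imwrite("pics/s8.png",cv2.resize(im[120:240,200:300],None,fx=4.8,fy=4.8,interpolation=cv2.INTER_CUBIC))
p,r,s=pose();print(p,p[2]-.0885,s["force"],s["wrist_torque"])
E
```

```text
t: 7.87
tcp_pos: [0.5171, 0.1458, 0.1858]
ee_rot: [-0.001, 0.759, 0.651, -0.001]
force: [0.1, -0.1, -2.6]
width: 0.0135
t: 8.2
tcp_pos: [0.5176, 0.1458, 0.177]
ee_rot: [-0.0, 0.759, 0.651, -0.0]
force: [-0.1, -0.7, -1.5]
width: 0.0128
[0.5178904  0.14580091 0.1776145 ] 0.08911450077220023 [ 0.0995826  -0.42479915 -0.36406016] [ 0.02918446  0.02498673 -0.04268219]
```

View pics/w8c.png

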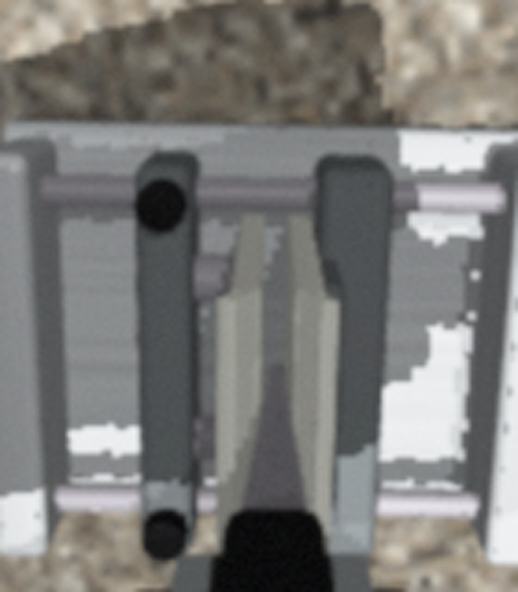

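View pics/s8.png

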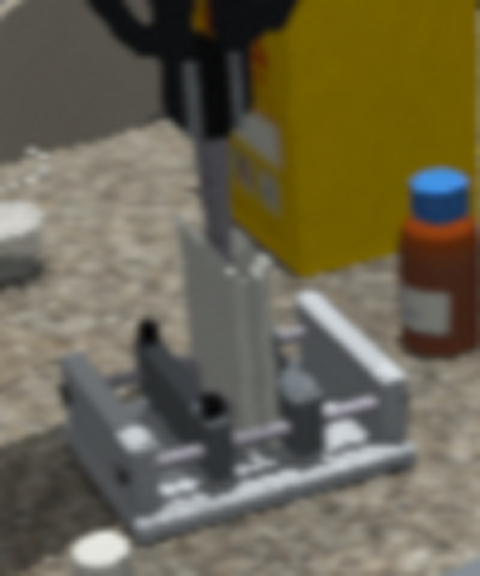

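```bash

python3 -m creep '[0,0,0,0.002,0,0,0,0,0,0,0.004,0,0,0,0,0,0,0.004,0,0,0]' | egrep 'tcp|force'
python3 -m creep '[0,0,0,0.002,0,0,0,0,0,0,0.004,0,0,0,0,0,0,0.004,0,0,0]'| egrep 'tcp|force'
python3 -m creep '[0,0,0,0.002,0,0,0,0,0,0,0.004,0,0,0,0,0,0,0.004,0,0,0]'| egrep 'tcp|force'
```

```text
tcp_pos: [0.5177, 0.1458, 0.1732]
force: [-0.3, 0.3, -1.1]
tcp_pos: [0.5177, 0.1458, 0.169]
force: [1.0, -0.0, -0.6]
tcp_pos: [0.5177, 0.1458, 0.1651]
force: [-0.2, 0.5, -1.8]
```

```bash

for i in 1; do python3 -m creep '[0,0,0,0.002,0,0,0,0,0,0,0.004,0,0,0,0,0,0,0.004,0,0,0]' | egrep 'tcp|force'; done
python3 -m creep '[0,0,0,0.002,0,0,0,0,0,0,0.003,0,0,0,0,0,0,0.003,0,0,0]'| egrep 'tcp|force'
python3 -c "
from h import *
for i in range(6):
  get_image('top'); print(get_state()['force'].round(1))"
```

```text
tcp_pos: [0.5179, 0.1458, 0.1613]
force: [-0.3, -0.2, -1.1]
tcp_pos: [0.5179, 0.1458, 0.1585]
force: [0.3, 0.4, 0.6]
[ 0. -0.  1.]
[0.7 0.3 1.2]
[0.1 0.5 0.7]
[-0.3 -0.   0.1]
[1.  0.3 0.1]
[ 0.5 -0.   0.6]
```

```bash

python3 -m creep '[0,0,0,0.002,0,0,0,0,0,0,0.003,0,0,0,0,0,0,0.003,0,0,0,0,0,0,0.003,0,0,0]'| egrep 'tcp|force'
python3 -c "
from h import *
for i in range(5):
  get_image('top'); print(get_state()['force'].round(1))"
python3 -m creep '[0,0,0,0.002,0,0,0,0,0,0,0.003,0,0,0,0,0,0,0.003,0,0,0,0,0,0,0.003,0,0,0]'| egrep 'tcp|force'
python3 -c "
from h import *
for i in range(5):
  get_image('top'); print(get_state()['force'].round(1))"
```

```text
tcp_pos: [0.5179, 0.1458, 0.1555]
force: [0.5, 1.0, 1.8]
[-0.  -0.2  0.7]
[ 0.3 -0.8  1.8]
[0.5 0.7 2.3]
[-0.  -0.3  0.6]
[0.2 0.9 1.5]
tcp_pos: [0.5179, 0.1458, 0.1525]
force: [0.3, -0.2, 2.6]
[0.6 0.7 2.2]
[ 0.1 -0.3  1.6]
[-0.1  0.1  1.9]
[1.  1.  3.2]
[ 0.4 -0.1  2.9]
```

```bash

python3 -m creep '[0,0,0,0.001,0,0,0,0,0,0,0.003,0,0,0,0,0,0,0.005,0,0,0,0,0,0,0.005,0,0,0,0,0,0,0.005,0,0,0]'
python3 -c "
from h import *
for i in range(5):
  im=get_image('scene')[:,:,::-1]; s=get_state();print(s['force'].round(1),s['wrist_torque'].round(2))
cv2.imwrite('pics/s9.png',cv2.resize(im[120:240,200:300],None,fx=4.8,fy=4.8,interpolation=cv2.INTER_CUBIC))
im=get_image('wrist')[:,:,::-1]
cv2.imwrite('pics/w9.png',im)
to([.52,.145,.15],np.radians(-8.7))
"
```

```text
t: 11.43
tcp_pos: [0.5179, 0.1458, 0.1475]
ee_rot: [0.0, 0.759, 0.651, 0.0]
force: [-0.4, 0.6, 3.3]
width: 0.0132
[0.2 0.2 2.3] [ 0.06 -0.12 -0.06]
[ 0.8 -0.6  3. ] [ 0.09 -0.06 -0.1 ]
[0.5 0.  2.9] [ 0.08 -0.16 -0.03]
[0.8 0.2 3.1] [ 0.13 -0.07 -0.06]
[0.3 1.7 2.5] [ 0.14 -0.11 -0.05]
shift [-0.0005  0.0022 -0.0024] rv [ 0.0001 -0.0001 -0.0001] t 11.7333 q [ 0.03 -0.08 -0.24  1.41  0.    1.75]
```

View pics/s9.png

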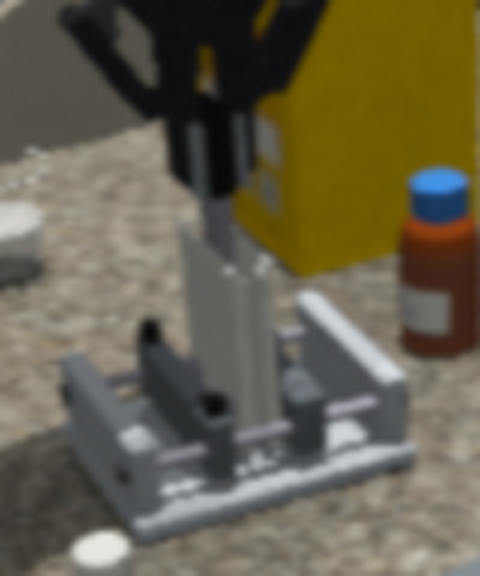

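View pics/w9.png

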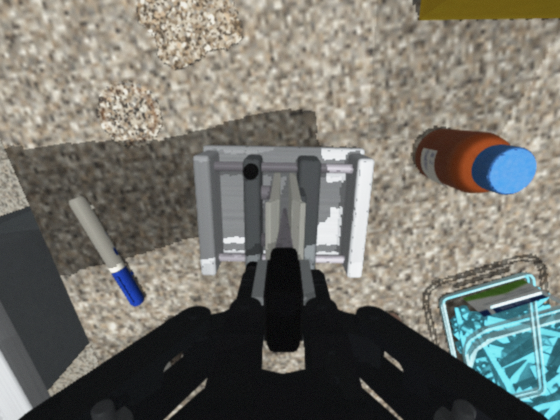

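```bash

python3 -c "
import cv2,numpy as np
a=cv2.imread('pics/w5.png')[190:370,220:350];b=cv2.imread('pics/w9.png')[190:370,220:350]
cv2.imwrite('pics/cmp.png',cv2.convertScaleAbs(cv2.resize(np.hstack([a,b]),None,fx=3,fy=3,interpolation=cv2.INTER_CUBIC),alpha=2.5,beta=20))
c=cv2.imread('pics/w9.png')[135:285,185:385]
cv2.imwrite('pics/w9c.png',cv2.resize(c,None,fx=4,fy=4,interpolation=cv2.INTER_CUBIC))
"
```

```text
(no output)
```

View pics/cmp.png

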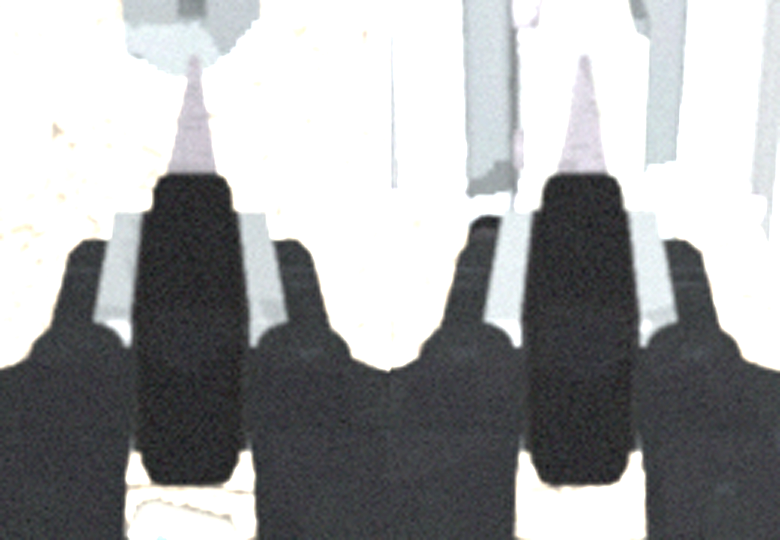

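View pics/w9c.png

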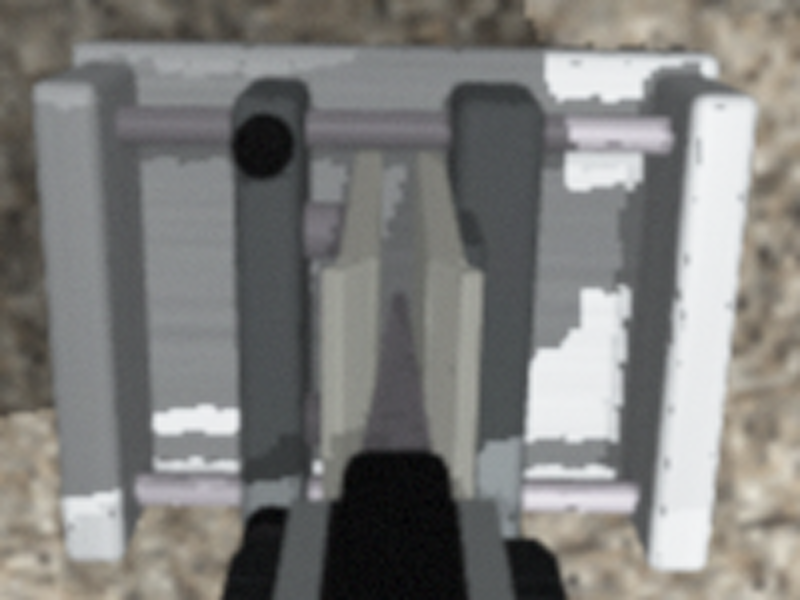

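```bash

python3 -m creep '[0,0,0,0,0,0,0,0,0,0,0,0,0,0,0,0,0,0,0,0,0,0,0,0,0,0,0,0]'
python3 -c "
from h import *
im=get_image('top')[:,:,::-1];cv2.imwrite('pics/t10.png',im)
print(get_state()['force'],get_state()['t']);job_done()"
```

```text
t: 12.07
tcp_pos: [0.5179, 0.1458, 0.1475]
ee_rot: [-0.0, 0.759, 0.651, 0.0]
force: [-0.1, 0.3, 2.8]
width: 0.0135
[0.35554923 1.03507421 3.42843885] 12.1167
the job is handed in; nothing more can be done
```

View pics/t10.png

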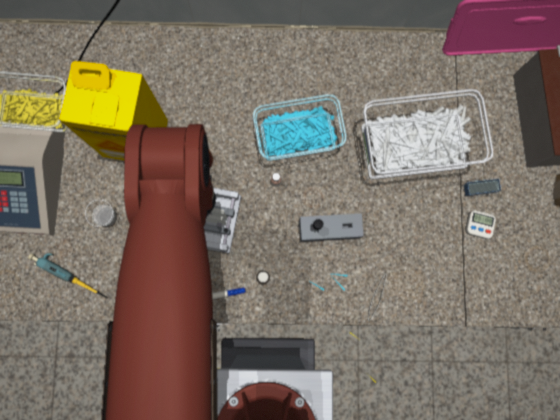

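I drew the taper gauge from the tool block, slid it upright between the white plates and handed in at about 12.1 s, still gripped at 60 N.

- **Depth and drag:** The tip is about 56 mm below the plate edge. First drag came about 12 mm higher. By the taper that puts the front plate roughly 1.2 mm open, within the 0.2–2.5 mm snug range. This is an estimate from force and depth; I did not measure the opening directly.
- **Push force:** The push is about 4 N above the unloaded reading, at the low end of the 4–8 N guide. The last 5 mm raised it less than I expected, but the readings are noisy by about ±1 N. The wrist pictures showed no slip in the grip.
- **Held still and upright:** The tool pose matched upright to within rounding. The TCP height stayed at 0.1475 m between the last two moves.
- **Other objects:** The setting bar, vial and dropper bottle are unmoved in the final top picture. The arm hides the brown bottle there, but it stood in place in the pictures taken just before.
- **Grasp:** The gauge first pressed about 6 N on the slot wall, so I re-centred it before lifting.

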